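# Seal the canister with the nested lids, then lift off the outer lid alone

### The job

Swing the small lever on the canister stand's post all the way up, out of the way of the canister's mouth, then take the nested pair of lids by the inner lid's knob and lower it (do not drop it) onto the canister until the inner lid sits fully home, and let go of the knob. Then take the outer lid by its collar and lift it off alone, leaving the inner lid seated and the lever up; the lids must stay nested until then. Finish while still holding the outer lid level in the gripper, a few centimetres clear above the knob, and leave the other things on the table where they are.

Things in the scene. Friction and masses are not known exactly. Their poses are not given: they have to be found in the camera images.
- mouth (a point): centre of the rim of the open steel canister, 68 mm above the table. The canister (outer diameter 84, bore 77, 60 tall) is fixed on the stand, a dark steel base plate 120 x 190 x 8 mm fixed to the table. Axes: z up, +y points from the canister to the lever's post
- lever_pivot (a point): pivot axis of the lever, on the head of the post (14 mm thick; head 24 mm wide, its cheeks reach 12 mm above the axis), 80 mm along the mouth's +y and 86 mm above the table; the pivot runs along the point's x
- lever (a joint): small steel lever on the post's head, rad: 0 = finger level, over the mouth, blocking the lids; grows as the finger rises; over 1.1 = up, out of the way; stop 1.35. Starts at 0 to 0.25, stays where left (friction 0.06 Nm). Finger: 49 mm from pivot toward the canister, 10 wide, 6 thick. The tail on the far side stands (0.5 - joint) rad above level: pressing it down raises the finger
- lever_tail (a point): outer end of the lever's tail, 58 mm from the pivot on the side away from the canister; the tail is a bar 6 mm thick and 10 wide, ending in a 20 x 20 mm thumb pad
- inner_lid: white plastic inner lid, 0.14 kg: plug 72 mm wide (64 at its foot), 14 deep; flange 88 wide from 14 to 18 mm up; 12 mm stem with an 18 mm wide round knob 45 to 70 mm up. Origin: centre of the plug's underside, z up. Home: flange on the rim, origin 14 mm below the rim. Starts standing on the table on its plug, outer lid on it
- outer_lid: steel hood 100 mm wide, 0.12 kg, lying loose on the inner lid's flange: plate 3 mm thick, skirt (bore 94) to 12 mm below the plate's underside, central upright round collar 34 wide (bore 24), to 25 mm above that underside; the inner lid's knob stands 27 mm above the collar. Origin: centre of the plate's underside, 18 mm above the inner lid's origin, z up
- label_box: bystander: small box of labels, 54 x 78 x 28 mm, origin at its underside
- side_jar: bystander: sample jar, 62 mm wide, 81 tall, origin at its underside
- petri: bystander: covered dish, 95 mm wide, 16 tall, origin at its underside
- marker: bystander: marker pen 135 mm long, 17 thick
- thermo: bystander: probe thermometer 193 mm long, 16 thick
Things that resemble listed ones, but are neither listed nor needed, are in the scene too. What is meant by the outer_lid is not red, and is the larger of those in its own colour.

How it is judged (in metres and radians):
On the way, in this order (a step that is already met when the one before it is completed fails the run):
1. the lever is swung up, while the lids are not yet at the canister (value of joint lever above 1.1 rad and horizontal distance between inner_lid and mouth above 0.05 m), for 0.2 s.
2. both lids sit nested on the canister, inner lid fully home, knob let go (horizontal distance between inner_lid and mouth below 0.005 m and z of inner_lid in the frame of mouth between -0.016 and -0.012 m and angle between inner_lid's own z axis and vertical below 0.05 rad and z of outer_lid in the frame of inner_lid below 0.021 m and contact force between the fingers and inner_lid below 0.1 N), for 0.2 s.
At the end, for the whole second after the job is handed in: Inner lid home in the canister (5 mm of the axis, 2 mm of seat height, tilt under 0.05 rad), at rest, untouched; lever up (1.1 rad or more); the gripper holds the outer lid still, tilt under 0.2 rad, its plate at least 72 mm above the rim, touching neither inner lid nor stand (horizontal distance between inner_lid and mouth below 0.005 m and z of inner_lid in the frame of mouth between -0.016 and -0.012 m and angle between inner_lid's own z axis and vertical below 0.05 rad and value of joint lever above 1.1 rad and z of outer_lid in the frame of mouth above 0.072 m and angle between outer_lid's own z axis and vertical below 0.2 rad and contact force between the fingers and outer_lid above 1 N and contact force between each of outer_lid, the fingers and inner_lid below 0.1 N and contact force between outer_lid and stand below 0.1 N and linear speed of outer_lid below 0.03 m/s and linear speed of inner_lid below 0.01 m/s); the arm keeps its last pose, push and grip.
It fails at once if the outer lid is lifted off the inner lid while the inner lid is not home in the canister, or the inner lid comes out of its seat with it (z of outer_lid in the frame of inner_lid above 0.027 m and not (horizontal distance between inner_lid and mouth below 0.007 m and z of inner_lid in the frame of mouth between -0.018 and -0.01 m and angle between inner_lid's own z axis and vertical below 0.1 rad)).
It fails at once if the inner lid is dropped (contact force between the fingers and inner_lid below 0.05 N and linear speed of inner_lid above 0.3 m/s).
It fails at once if a bystander is pushed more than 20 mm (distance of any of label_box, side_jar, petri, marker, thermo from where it was at the start of the episode above 0.02 m).
It fails at once if the jar is tipped over (angle between side_jar's own z axis and vertical above 0.5 rad).
It also fails if it takes over 72 s, if anything falls off the work surface, if the arm or the gripper's body presses on something with over 40 N, if the wrist force passes 120 N, or if a joint passes its speed limit or range.

### The arm

A 6-joint arm with a two-finger parallel gripper is mounted at the origin on a cart in front of the work surface, level with it; the furniture and walls round the work are solid. World frame = base frame: x ahead of the robot, y to its left, z up, the work surface at z = 0. Lengths are in mm, angles in rad, forces in N, time in s.
With the tool pointing down it reaches from about 350 to 775 mm from the base axis. Payload 7.3 kg.
Tool frame: the origin (TCP) lies midway between the tips of the shut fingers; the grasp point (between the pads) lies 19 mm behind it (bot.grip_depth is the distance from the TCP to the grasp point, in mm); z points along the fingers, x is the direction in which the jaws open and shut, and the axes are right-handed (so a half turn about z gives the same grasp; the last joint's range is limited). The gripper opens to 92 mm and grips with 3 to 60 N. Pads are 19 mm wide; open, the fingers measure 130 mm over their backs; the gripper's body (75 mm by 190 mm) begins 47 mm behind the grasp point.
Start: joints at [1.03, 0.342, 1.524, -0, 1.275, -0.146], TCP at [201.915, 484.639, 226.741] pointing down, gripper open.
Joint ranges: [-2.53, 2.53], [-0.77, 2.02], [0.04, 2.7], [-1, 4.14], [0.28, 2.66], [-3.11, 3.11]. Speed limits (rad/s): [2.57, 2.57, 3.14, 3.14, 3.14, 3.14].

### API

Orientations are given as [roll, pitch, yaw] about the fixed x, y, z axes, in that order (R = Rz(yaw) Ry(pitch) Rx(roll)).
In Python, from plant import bot gives the robot as it stands. The module is installed in compiled form; this text tells all that it offers.
- The arm moves only by the shell command python3 -m inch 'ROWS'. ROWS is JSON, a list that holds one entry, the list of rows, each a list of 7 numbers: the shift along the tool's x, y, z each as a share of 0.2 m, from -1 to 1, then the turn, a rotation vector about the tool's x, y, z each as a share of 45 degrees, from -1 to 1, then the closure, from -1 (fully open) to 1 (shut), so that 0 is half open. A call has exactly 10 rows; each row is the pose to reach, as a shift and turn from the pose commanded when the call began, along the tool's axes at that moment; what a row does not reach only later rows make up. A row lasts 1/8 s, in which the tool goes at most 62.5 mm and 10.7 degrees, less where a joint would pass 70% of its speed; a pose out of reach is approached as far as the arm can. A call with a number of a shift or a turn outside -1 to 1 is refused whole. A call with a gripper value outside its range is refused whole. The fingers move at their own pace and stop on an object; the grip force is fixed at half the most. Time passes only in rows, so rows that repeat a pose let the fingers close, or fill a call up. It gives the time, the measured TCP pose, the force and the opening at its end, in the units of the state.
- bot.get_obs(): the state, without advancing time (a new reading comes with each control period).
- bot.capture(name): name is "scene" or "top" or "wrist"; returns the picture (400x640x3 uint8, red, green, blue); there is no depth.
- bot.camera_params(name): a dict with "fx", "fy", "cx", "cy" (pixels), "R" (3x3) and "t" (3): a world point X has camera coordinates R X + t; the wrist camera has in their place "T_tool_cam" (4x4, takes a point from camera to tool coordinates, whose origin is the TCP and whose axes are the tool frame's). Camera axes: x right, y down, z forward; pixel columns grow to the right and rows downward; lengths in mm; the calibration is good to about 2 mm. A picture is of the moment at which its call begins: read the wrist's pose just before it. camera_params takes no time and is no camera call.
- bot.close_job(): hands the job in, once; it reports no verdict.
The state is a dict: "time": time; "joint_positions": joint angles; "dq": joint speeds; "tau": joint torques, N m; "tool_pos": TCP position; "tcp_rot": TCP orientation; "contact_force": force on the tool from outside, world axes, zero at the start; "moment": the same for the moment, N m; "grip_width": finger opening in mm.
Only numpy, scipy, OpenCV 4.12 (cv2) and the standard library are available. Lean on these libraries where they do the work, as an engineer would, in place of code of your own. Each camera call takes 0.05 s, during which the arm holds its last target.

## Working session

There is one attempt and no reset: what is moved stays moved. The work goes in short steps, Python scripts to look and compute and a shell command to move; the robot and the scene stay as the last step left them, time stands still between calls to the robot, and variables do not carry over. Pictures are saved under pics/ and viewed, and the job is handed in when it is done.

```bash
ls; mkdir -p pics; python3 - <<'E'
from plant import bot
import cv2,json
o=bot.get_obs()
print({k:(v if not hasattr(v,'tolist') else v.tolist()) for k,v in o.items()})
for n in ["scene","top","wrist"]:
    p=bot.capture(n); cv2.imwrite(f"pics/{n}0.png",p[:,:,::-1]); print(n,bot.camera_params(n))
E
```

```text
pics
{'time': 0.0, 'joint_positions': [1.0299982047161305, 0.3427254593513691, 1.5250005207718873, 1.0760033793005817e-05, 1.2753911489564556, -0.1459790861854443], 'dq': [0.0009436482242640629, -0.0020706695602600677, -0.0007369238474899374, -0.00022258452041672397, 0.00041437440363004075, -0.0003743870115040556], 'tau': [-0.00032524747439310886, -43.125200271606445, -24.421740174293518, 0.07168934214860201, 0.05615105386823416, -0.00015706586964370217], 'tool_pos': [201.69629188590935, 484.27980470182234, 226.0492971212844], 'tcp_rot': [-3.141360721685177, 0.001506764436785435, 1.1759743252467878], 'contact_force': [-0.42805401048663383, -0.2882968564981696, 0.6321682662782212], 'moment': [-0.004166309075162103, 0.015120176994538222, -0.0246009287596044], 'grip_width': 91.8379330964344}
scene {'fx': 460.2179052574835, 'fy': 460.2179052574835, 'cx': 319.95007799872064, 'cy': 199.00257897533226, 'R': array([[ 0.4673102 , -0.88389524,  0.01871867],
       [-0.68704261, -0.37639777, -0.6215281 ],
       [ 0.55641139,  0.2775859 , -0.7831682 ]]), 't': array([-351.42223034,  408.85617321, 1100.35033712])}
top {'fx': 492.38411685030945, 'fy': 492.38411685030945, 'cx': 322.261565075443, 'cy': 193.17105170925157, 'R': array([[ 2.25032395e-04, -9.99835405e-01, -1.81414788e-02],
       [-9.81624852e-01,  3.24091164e-03, -1.90793465e-01],
       [ 1.90820856e-01,  1.78510611e-02, -9.81462552e-01]]), 't': array([ -63.63224269,  567.40233298, 1578.03714878])}
wrist {'fx': 331.05028996050726, 'fy': 331.05028996050726, 'cx': 322.9652742883966, 'cy': 194.8082490744518, 'T_tool_cam': array([[ 9.99999958e-01, -1.77896522e-04, -2.28055791e-04,
         5.45688011e-01],
       [ 2.32570247e-04,  9.63321564e-01,  2.68349606e-01,
        -7.26089034e+01],
       [ 1.71952600e-04, -2.68349647e-01,  9.63321565e-01,
        -1.57226549e+02],
       [ 0.00000000e+00,  0.00000000e+00,  0.00000000e+00,
         1.00000000e+00]])}
```

View pics/scene0.png

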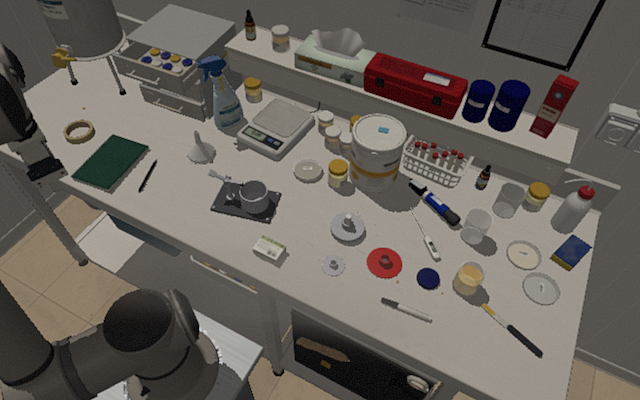

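View pics/top0.png

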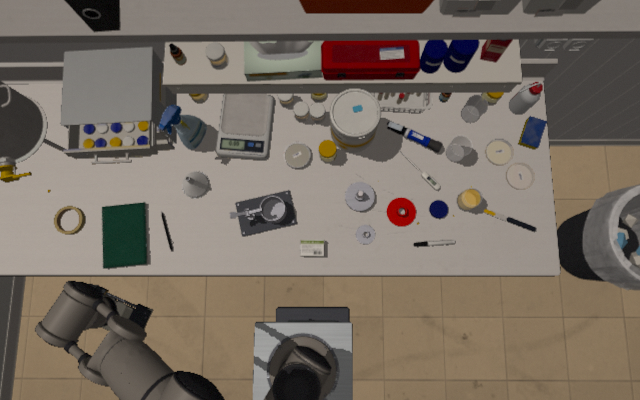

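View pics/wrist0.png

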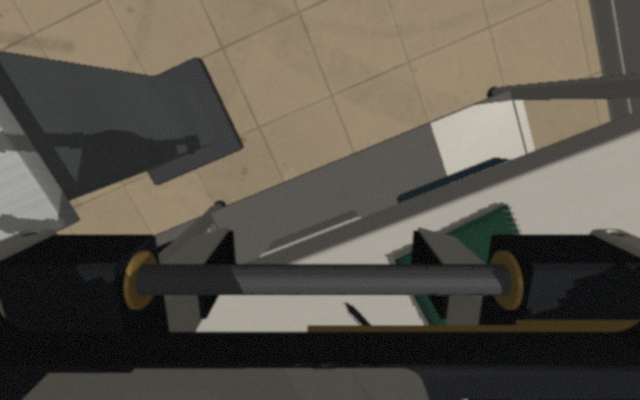

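The scene picture shows the canister stand at about (255,197), with the post and lever tail to its left at about (222,180). The large grey lid pair is at (348,227). The red lid at (384,262) and the small grey one at (333,265) are decoys. I'll zoom in to measure.

```bash
python3 - <<'E'
import cv2
t=cv2.imread("pics/top0.png"); s=cv2.imread("pics/scene0.png")
cv2.imwrite("pics/topz.png",cv2.resize(t[170:270,220:420],None,fx=4,fy=4,interpolation=cv2.INTER_CUBIC))
cv2.imwrite("pics/scz.png",cv2.resize(s[150:290,200:400],None,fx=4,fy=4,interpolation=cv2.INTER_CUBIC))
E
```

```text
(no output)
```

View pics/topz.png

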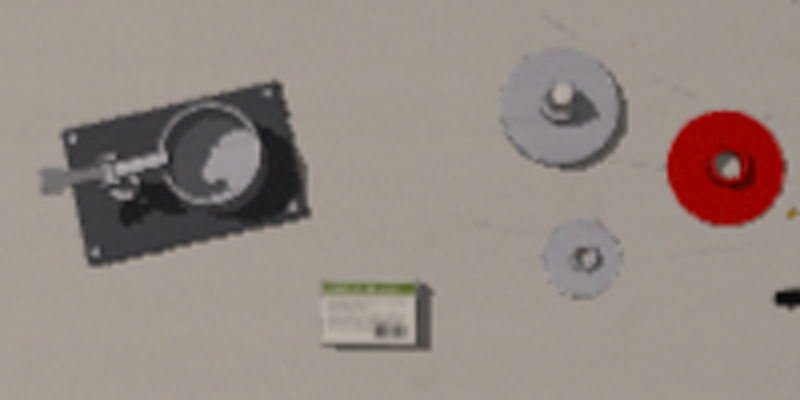

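View pics/scz.png

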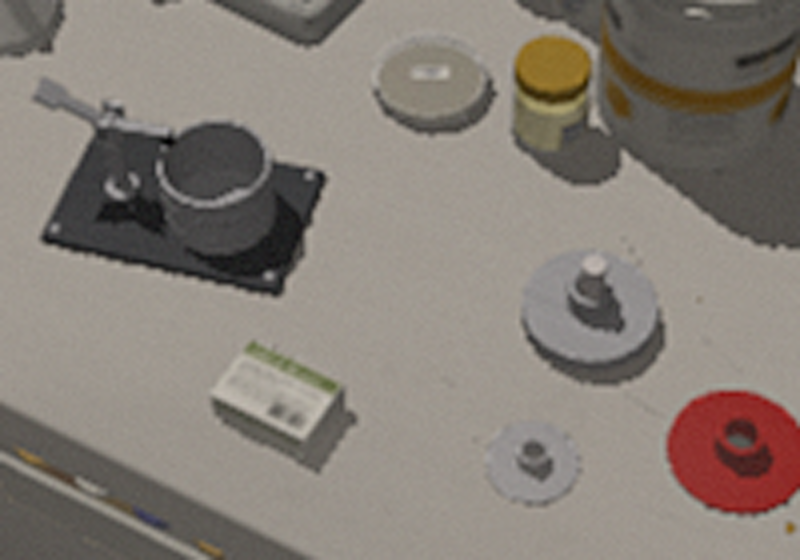

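```bash
cat > h.py <<'E'
import numpy as np
from plant import bot
from scipy.spatial.transform import Rotation as Ro
def cam(n,obs=None):
    c=bot.camera_params(n)
    if n=="wrist":
        o=obs or bot.get_obs()
        T=np.eye(4);T[:3,:3]=Ro.from_euler('xyz',o["tcp_rot"]).as_matrix();T[:3,3]=o["tool_pos"]
        W=T@c["T_tool_cam"]; R=W[:3,:3].T; t=-R@W[:3,3]
    else: R,t=c["R"],c["t"]
    return c,R,t
def back(n,u,v,z,obs=None):
    c,R,t=cam(n,obs)
    d=R.T@np.array([(u-c["cx"])/c["fx"],(v-c["cy"])/c["fy"],1]); o=-R.T@t
    return o+d*(z-o[2])/d[2]
def proj(n,X,obs=None):
    c,R,t=cam(n,obs); p=R@np.array(X)+t
    return np.array([c["fx"]*p[0]/p[2]+c["cx"],c["fy"]*p[1]/p[2]+c["cy"]])
E
python3 - <<'E'
from h import *
np.set_printoptions(precision=1,suppress=True)
zt=lambda x,y:(220+(x+.5)/4-.5,170+(y+.5)/4-.5)
zs=lambda x,y:(200+(x+.5)/4-.5,150+(y+.5)/4-.5)
print("rim T",back("top",*zt(211,154),68))
print("rim S",back("scene",*zs(214,163),68))
for p in [(68,131),(279,84),(307,214),(94,265)]: print("corner T",back("top",*zt(*p),8))
for p in [(95,128),(326,172),(280,294),(43,238)]: print("corner S",back("scene",*zs(*p),8))
print("plate T",back("top",*zt(560,107),21)); print("plate S",back("scene",*zs(591,306),21))
print("knob T",back("top",*zt(563,94),70)); print("knob S",back("scene",*zs(594,265),70))
print("tail T",back("top",*zt(50,181),105),"S",back("scene",*zs(48,94),105))
for n in("top",): print("box",back(n,*zt(370,315),28))
E
```

```text
rim T [515.3  98.5  68. ]
rim S [515.8 100.3  68. ]
corner T [545.3 228.3   8. ]
corner T [585.5  48.8   8. ]
corner T [473.6  23.7   8. ]
corner T [430.8 202.5   8. ]
corner S [539.7 234.4   8. ]
corner S [588.9  51.    8. ]
corner S [472.4  20.9   8. ]
corner S [431.  205.1   8. ]
plate T [ 562.3 -190.    21. ]
plate S [ 564.5 -189.4   21. ]
knob T [ 563.9 -189.7   70. ]
knob S [ 565. -188.   70.]
tail T [487.8 222.4 105. ] S [488.6 223.  105. ]
box [387.  -30.6  28. ]
```

```bash
cat >> h.py <<'E'
def plan(target,yaw):
    o=bot.get_obs(); R=Ro.from_euler('xyz',o["tcp_rot"])
    Rt=Ro.from_euler('xyz',[np.pi,0,yaw])
    d=R.inv().apply(np.array(target)-o["tool_pos"])/200
    r=(R.inv()*Rt).as_rotvec()/(np.pi/4)
    print("t",round(o["time"],2),"pos",np.round(o["tool_pos"],1),"rot",np.round(o["tcp_rot"],4),"F",np.round(o["contact_force"],1),"grip",round(o["grip_width"],1))
    print("shift",np.round(d,4),"turn",np.round(r,4))
E
python3 - <<'E'
from h import *
plan([345,350,226],0.70); plan([488,215,200],0.229)
E
```

```text
t 0.15 pos [201.8 484.4 226.2] rot [-3.1414e+00  1.1000e-03  1.1760e+00] F [ 0.  -0.2  0.6] grip 91.6
shift [-0.3447  0.9195  0.0014] turn [1.000e-04 1.400e-03 6.061e-01]
t 0.15 pos [201.8 484.4 226.2] rot [-3.1414e+00  1.1000e-03  1.1760e+00] F [ 0.  -0.2  0.6] grip 91.6
shift [-0.6927  1.8391  0.1316] turn [5.0000e-04 1.4000e-03 1.2058e+00]
```

```bash
python3 -m inch '[[[-0.02,0.05,0,0,0,0.05,-1],[-0.06,0.16,0,0,0,0.12,-1],[-0.11,0.3,0,0,0,0.2,-1],[-0.17,0.45,0,0,0,0.3,-1],[-0.23,0.6,0,0,0,0.4,-1],[-0.28,0.74,0,0,0,0.48,-1],[-0.32,0.84,0,0,0,0.55,-1],[-0.34,0.9,0,0,0,0.6,-1],[-0.345,0.92,0,0,0,0.606,-1],[-0.345,0.92,0,0,0,0.606,-1]]]'; python3 -c "
from h import *
plan([488,215,200],0.229)"
```

```text
time: 1.4
tool_pos: [345.1, 350.3, 226.7]
tcp_rot: [-3.141, 0.0, 0.7]
contact_force: [-0.8, 0.8, 0.4]
grip_width: 92.1
t 1.4 pos [345.1 350.3 226.7] rot [-3.1414  0.      0.7003] F [-0.8  0.8  0.4] grip 92.1
shift [0.1104 0.9777 0.1333] turn [-3.000e-04  1.000e-04  6.001e-01]
```

```bash
python3 -m inch '[[[0.01,0.05,0,0,0,0.05,-1],[0.02,0.16,0.02,0,0,0.12,-1],[0.035,0.32,0.04,0,0,0.2,-1],[0.05,0.48,0.06,0,0,0.3,-1],[0.07,0.64,0.08,0,0,0.4,-1],[0.09,0.78,0.1,0,0,0.48,-1],[0.1,0.9,0.12,0,0,0.55,-1],[0.11,0.96,0.13,0,0,0.59,-1],[0.11,0.978,0.133,0,0,0.6,-1],[0.11,0.978,0.133,0,0,0.6,-1]]]'; python3 - <<'E'
from h import *
import cv2
plan([488,215,150],0.229)
p=bot.capture("wrist"); cv2.imwrite("pics/wrist1.png",p[:,:,::-1])
np.set_printoptions(precision=1,suppress=True)
m=np.array([515.5,99.3,68]); y=np.array([-.227,.974,0])
print(proj("wrist",m),proj("wrist",m+80*y+[0,0,18]))
E
```

```text
time: 2.65
tool_pos: [487.7, 215.1, 200.2]
tcp_rot: [-3.141, 0.0, 0.229]
contact_force: [-0.5, -0.7, 0.5]
grip_width: 92.2
t 2.65 pos [487.7 215.1 200.2] rot [-3.1413e+00  1.0000e-04  2.2940e-01] F [-0.5 -0.7  0.5] grip 92.2
shift [0.0012 0.0009 0.2509] turn [-0.0003  0.0002  0.0005]
[323.8 302.5] [323.9 234.8]
```

View pics/wrist1.png

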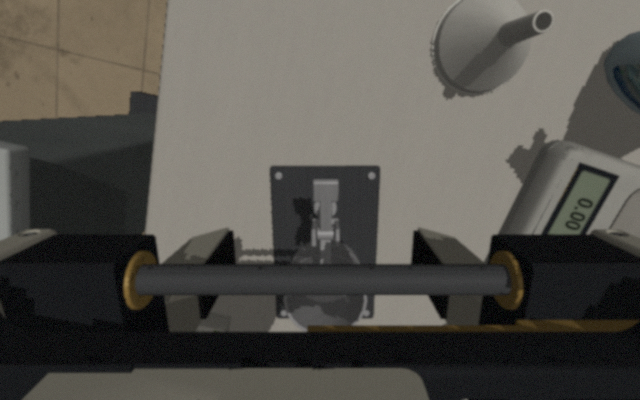

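The wrist picture shows the stand square to the tool. Its tail pad is at about (326,187), the pivot post at (324,225), and the far plate corners at (272,167) and (380,167). I'll check those numbers and then press.

```bash
python3 - <<'E'
from h import *
np.set_printoptions(precision=1,suppress=True)
a=back("wrist",272,167,8);b=back("wrist",380.5,166,8);print(a,b,np.arctan2(*(b-a)[[1,0]]))
m=(a+b)/2; yv=np.array([-.227,.974,0]); print("mid",m, "y-coordinate from mouth est",(m-np.array([515.5,99.3,8]))@yv)
for z in(100,105): print("pad",back("wrist",326,187,z))
bot_l=back("wrist",282,313,8);bot_r=back("wrist",369,313,8);print(bot_l,bot_r)
plan([488.4,215.2,125],0.229)
E
python3 -c "
import cv2
w=cv2.imread('pics/wrist1.png');cv2.imwrite('pics/w1z.png',cv2.resize(w[155:335,230:430],None,fx=4,fy=3.3,interpolation=cv2.INTER_CUBIC))"
```

```text
[433.  209.2   8. ] [545.9 236.6   8. ] 0.23871316825162486
mid [489.4 222.9   8. ] y-coordinate from mouth est 126.31809076206264
pad [488.2 223.3 100. ]
pad [487.9 224.5 105. ]
[478.6  34.9   8. ] [581.7  58.9   8. ]
t 2.7 pos [487.6 215.3 200.3] rot [-3.1 -0.   0.2] F [ 0.5 -0.3  0.6] grip 91.7
shift [0.  0.  0.4] turn [-0. -0.  0.]
```

View pics/w1z.png

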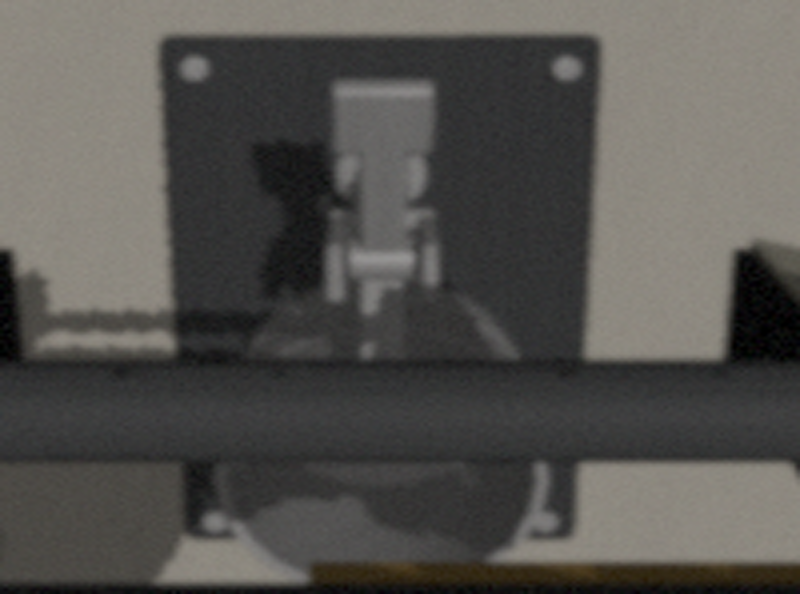

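```bash
python3 -m inch '[[[0,0,0.05,0,0,0,1],[0,0,0.1,0,0,0,1],[0,0,0.15,0,0,0,1],[0,0,0.2,0,0,0,1],[0,0,0.25,0,0,0,1],[0,0,0.3,0,0,0,1],[0,0,0.34,0,0,0,1],[0,0,0.36,0,0,0,1],[0,0,0.38,0,0,0,1],[0,0,0.38,0,0,0,1]]]'
```

```text
time: 3.95
tool_pos: [488.0, 214.7, 124.0]
tcp_rot: [-3.142, 0.0, 0.229]
contact_force: [0.1, -0.7, 0.2]
grip_width: 1.1
```

```bash
python3 -m inch '[[[0,0,0.03,0,0,0,1],[0,0,0.06,0,0,0,1],[0,0,0.09,0,0,0,1],[0,0,0.12,0,0,0,1],[0,0,0.15,0,0,0,1],[0,0,0.18,0,0,0,1],[0,0,0.21,0,0,0,1],[0,0,0.24,0,0,0,1],[0,0,0.27,0,0,0,1],[0,0,0.285,0,0,0,1]]]'; python3 - <<'E'
from h import *
import cv2
plan([488,215,62],0.229)
p=bot.capture("scene"); q=bot.capture("top")
cv2.imwrite("pics/s2.png",cv2.resize(p[130:240,180:320,::-1],None,fx=5,fy=5,interpolation=cv2.INTER_CUBIC))
cv2.imwrite("pics/t2.png",cv2.resize(q[170:260,200:340,::-1],None,fx=5,fy=5,interpolation=cv2.INTER_CUBIC))
E
```

```text
time: 5.2
tool_pos: [487.8, 214.6, 66.6]
tcp_rot: [-3.142, 0.001, 0.229]
contact_force: [-0.7, 0.1, 1.8]
grip_width: 0.4
t 5.2 pos [487.8 214.6  66.6] rot [-3.1416e+00  8.0000e-04  2.2870e-01] F [-0.7  0.1  1.8] grip 0.4
shift [ 0.0013 -0.0015  0.0231] turn [-0.      0.001  -0.0003]
```

View pics/s2.png

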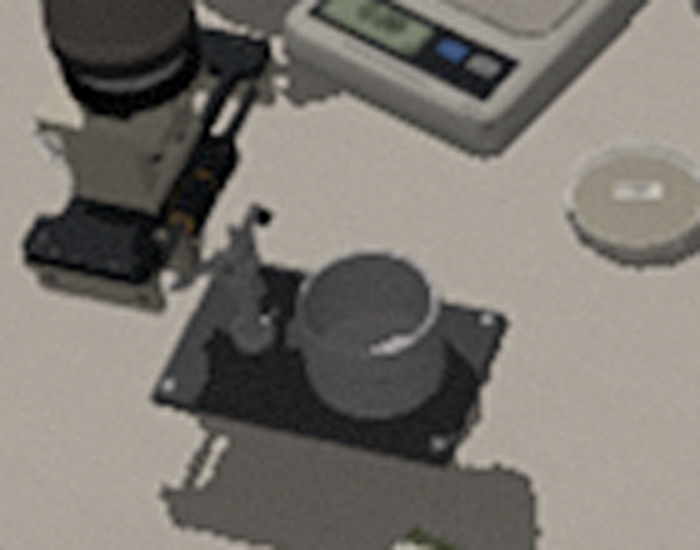

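```bash
python3 - <<'E'
from h import *
np.set_printoptions(precision=1,suppress=True)
m=np.array([515.5,99.3,0]); y=np.array([-.23,.973,0]); P=m+80*y+[0,0,86]
for j in(1.0,1.1,1.2,1.3):
  a=P+49*(-y*np.cos(j)+np.array([0,0,np.sin(j)]))
  for n,(x0,y0) in(("scene",(180,130)),("top",(200,170))):
    print(j,n,(proj(n,a)-[x0,y0])*5+2, (proj(n,P)-[x0,y0])*5+2)
E
```

```text
1.0 scene [270.8 220.2] [237.6 257.6]
1.0 top [268.8 196.7] [238.7 216.2]
1.1 scene [263.3 215.9] [237.6 257.6]
1.1 top [261.6 197.6] [238.7 216.2]
1.2 scene [255.5 212. ] [237.6 257.6]
1.2 top [254.1 198.7] [238.7 216.2]
1.3 scene [247.6 208.6] [237.6 257.6]
1.3 top [246.5 200. ] [238.7 216.2]
```

View pics/t2.png

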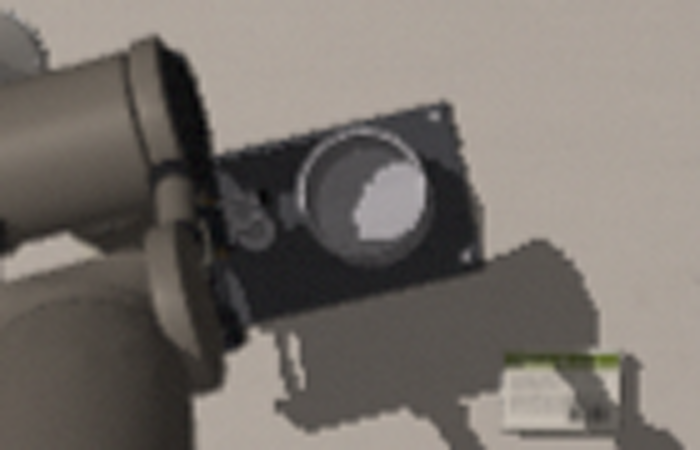

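```bash
python3 -m inch '[[[0,0,0.01,0,0,0,1],[0,0,0.02,0,0,0,1],[0,0,0.03,0,0,0,1],[0,0,0.035,0,0,0,1],[0,0,0.035,0,0,0,1],[0,0,0.02,0,0,0,1],[0,0,-0.1,0,0,0,1],[0,0,-0.25,0,0,0,1],[0,0,-0.45,0,0,0,1],[0,0,-0.65,0,0,0,1]]]'; python3 - <<'E'
from h import *
import cv2
plan([540,-20,190],0.229)
plan([562,-185,150],0.229)
p=bot.capture("scene")
cv2.imwrite("pics/s3.png",cv2.resize(p[130:240,180:320,::-1],None,fx=5,fy=5,interpolation=cv2.INTER_CUBIC))
E
```

```text
time: 6.55
tool_pos: [487.9, 214.7, 198.4]
tcp_rot: [-3.142, 0.0, 0.229]
contact_force: [0.6, 0.7, 0.3]
grip_width: 0.4
t 6.55 pos [487.9 214.7 198.4] rot [-3.1415  0.      0.2288] F [0.6 0.7 0.3] grip 0.4
shift [-0.0126  1.2021  0.0419] turn [-0.0001  0.     -0.0002]
t 6.55 pos [487.9 214.7 198.4] rot [-3.1415  0.      0.2288] F [0.6 0.7 0.3] grip 0.4
shift [-0.0926  2.0305  0.2418] turn [-0.0001  0.     -0.0002]
```

View pics/s3.png

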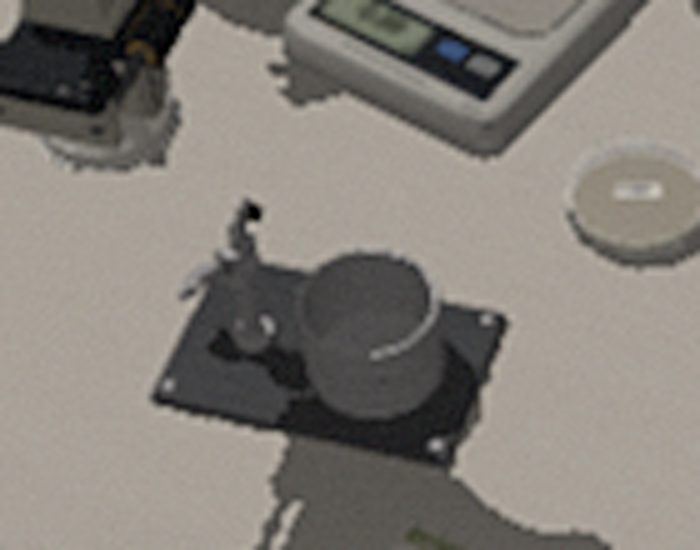

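The scene picture shows the lever finger tip at crop (250,208), so the lever is at about 1.27 rad. I'll look at the mouth on the way to the lids.

```bash
python3 -m inch '[[[0,0.05,0,0,0,0,-1],[0,0.16,0,0,0,0,-1],[0,0.3,0,0,0,0,-1],[0,0.45,0,0,0,0,-1],[0,0.6,0,0,0,0,-1],[0,0.72,0,0,0,0,-1],[0,0.81,0,0,0,0,-1],[0,0.87,0,0,0,0,-1],[0,0.89,0,0,0,0,-1],[0,0.89,0,0,0,0,-1]]]'; python3 - <<'E'
from h import *
import cv2
plan([574,-240,170],0.229)
o=bot.get_obs(); print(o["tool_pos"],o["tcp_rot"])
p=bot.capture("wrist"); cv2.imwrite("pics/w4.png",p[:,:,::-1])
E
```

```text
time: 7.85
tool_pos: [528.3, 41.6, 197.0]
tcp_rot: [-3.141, 0.0, 0.229]
contact_force: [0.1, -1.9, -0.1]
grip_width: 90.8
t 7.85 pos [528.3  41.6 197. ] rot [-3.1412e+00  1.0000e-04  2.2890e-01] F [ 0.1 -1.9 -0.1] grip 90.8
shift [-0.0971  1.4232  0.1346] turn [-0.0004  0.0001 -0.0002]
[528.34504316  41.61795023 197.01098726] [-3.14124475e+00  1.07118825e-04  2.28881026e-01]
```

View pics/w4.png

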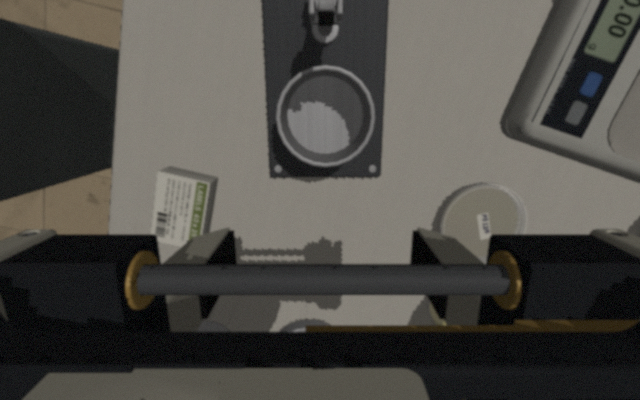

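```bash
python3 - <<'E'
from h import *
import cv2
w=cv2.imread('pics/w4.png');cv2.imwrite('pics/w4z.png',cv2.resize(w[50:190,250:400],None,fx=4,fy=4,interpolation=cv2.INTER_CUBIC))
E
```

```text
(no output)
```

View pics/w4z.png

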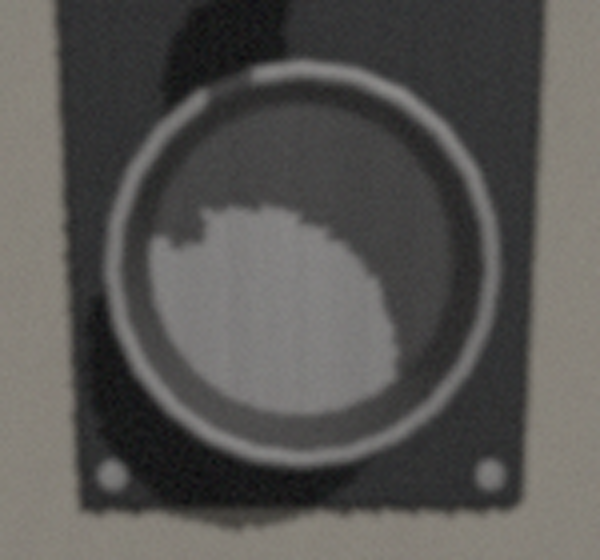

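```bash
cat >> h.py <<'E'
from scipy.optimize import least_squares
def circ(n,l,r,t,b,rad,z,obs,g):
    a=np.linspace(0,2*np.pi,361)
    def f(p):
        P=np.array([proj(n,[p[0]+rad*np.cos(i),p[1]+rad*np.sin(i),z+(p[2] if len(p)>2 else 0)],obs) for i in a])
        return [P[:,0].min()-l,P[:,0].max()-r,P[:,1].min()-t,P[:,1].max()-b]
    s=least_squares(f,g); return s.x,s.fun
E
python3 - <<'E'
from h import *
np.set_printoptions(precision=2,suppress=True)
o=dict(tool_pos=[528.345,41.618,197.011],tcp_rot=[-3.14124,.0001,.22888])
u=lambda x:250+(x+.5)/4-.5
v=lambda x:50+(x+.5)/4-.5
print(circ("wrist",u(104),u(501),v(58),v(467),42,68,o,[515,99]))
print(circ("wrist",u(104),u(501),v(58),v(467),42,68,o,[515,99,0]))
print(back("wrist",u(82),v(510),8,o),back("wrist",u(522),v(507),8,o))
plan([574,-240,170],0.229)
E
```

```text
Traceback (most recent call last):
  File "h.py", line 32, in circ
    s=least_squares(f,g); return s.x,s.fun
  File "h.py", line 30, in f
    P=np.array([proj(n,[p[0]+rad*np.cos(i),p[1]+rad*np.sin(i),z+(p[2] if len(p)>2 else 0)],obs) for i in a])
                ~~~~^^^^^^^^^^^^^^^^^^^^^^^^^^^^^^^^^^^^^^^^^^^^^^^^^^^^^^^^^^^^^^^^^^^^^^^^^^^
  File "h.py", line 17, in proj
    c,R,t=cam(n,obs); p=R@np.array(X)+t
          ~~~^^^^^^^
  File "h.py", line 5, in cam
    c=bot.camera_params(n)
ValueError: time passes only in moves, steps and waits
```

```bash
sed -i 's/^def cam(/_C={}\ndef cam(/; s/    c=bot.camera_params(n)/    c=_C.setdefault(n,None) or bot.camera_params(n); _C[n]=c/' h.py
python3 - <<'E'
from h import *
np.set_printoptions(precision=2,suppress=True)
o=dict(tool_pos=[528.345,41.618,197.011],tcp_rot=[-3.14124,.0001,.22888])
u=lambda x:250+(x+.5)/4-.5
v=lambda x:50+(x+.5)/4-.5
print(circ("wrist",u(104),u(501),v(58),v(467),42,68,o,[515,99]))
print(circ("wrist",u(104),u(501),v(58),v(467),42,68,o,[515,99,0]))
print(back("wrist",u(82),v(510),8,o),back("wrist",u(522),v(507),8,o))
plan([574,-240,170],0.229)
E
```

```text
(array([516.35, 101.37]), array([-0.26,  0.26, -0.08,  0.12]))
(array([516.36, 101.36,  -1.02]), array([-0.08,  0.08,  0.07, -0.08]))
[474.15  25.03   8.  ] [588.53  52.47   8.  ]
t 7.9 pos [528.3  41.8 197.1] rot [-3.14 -0.    0.23] F [0.2 0.3 0.2] grip 91.6
shift [-0.1   1.42  0.14] turn [-0. -0.  0.]
```

```bash
python3 -m inch '[[[0,0.05,0,0,0,0,-1],[-0.01,0.16,0,0,0,0,-1],[-0.02,0.3,0,0,0,0,-1],[-0.03,0.45,0,0,0,0,-1],[-0.04,0.6,0,0,0,0,-1],[-0.05,0.74,0,0,0,0,-1],[-0.06,0.86,0,0,0,0,-1],[-0.07,0.94,0,0,0,0,-1],[-0.08,0.98,0,0,0,0,-1],[-0.08,0.99,0,0,0,0,-1]]]';  python3 -m inch '[[[0,0.05,0.02,0,0,0,-1],[0,0.12,0.04,0,0,0,-1],[-0.01,0.2,0.06,0,0,0,-1],[-0.01,0.28,0.09,0,0,0,-1],[-0.015,0.36,0.11,0,0,0,-1],[-0.02,0.41,0.13,0,0,0,-1],[-0.02,0.44,0.13,0,0,0,-1],[-0.02,0.46,0.13,0,0,0,-1],[-0.02,0.46,0.13,0,0,0,-1],[-0.02,0.46,0.13,0,0,0,-1]]]'; python3 - <<'E'
from h import *
import cv2
o=bot.get_obs(); print(o["tool_pos"],o["tcp_rot"])
p=bot.capture("wrist")[:,:,::-1]; cv2.imwrite("pics/w5.png",p)
cv2.imwrite('pics/w5z.png',cv2.resize(p[20:220,220:420],None,fx=3,fy=3,interpolation=cv2.INTER_CUBIC))
E
```

```text
time: 9.15
tool_pos: [557.7, -155.1, 197.1]
tcp_rot: [-3.141, 0.0, 0.229]
contact_force: [1.2, -0.9, 0.1]
grip_width: 91.7
time: 10.4
tool_pos: [574.8, -245.2, 171.3]
tcp_rot: [3.142, -0.0, 0.229]
contact_force: [0.3, 0.1, 0.3]
grip_width: 91.8
[ 574.8179836  -245.19000322  171.32604713] [ 3.14159023e+00 -2.95523208e-04  2.29267227e-01]
```

View pics/w5z.png

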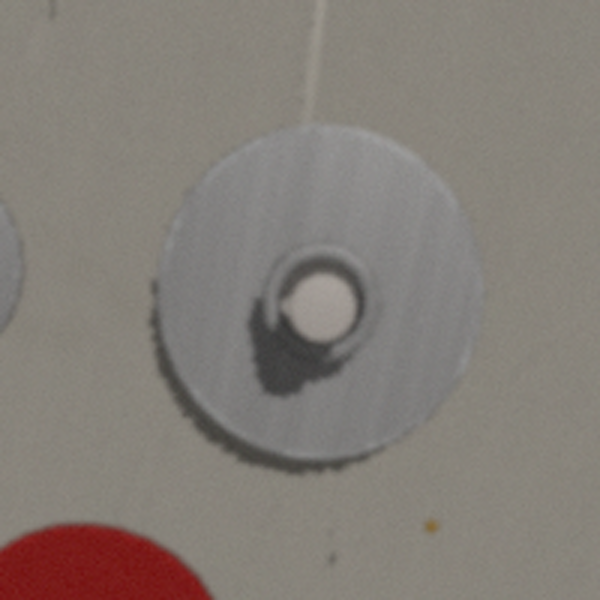

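View pics/w5.png

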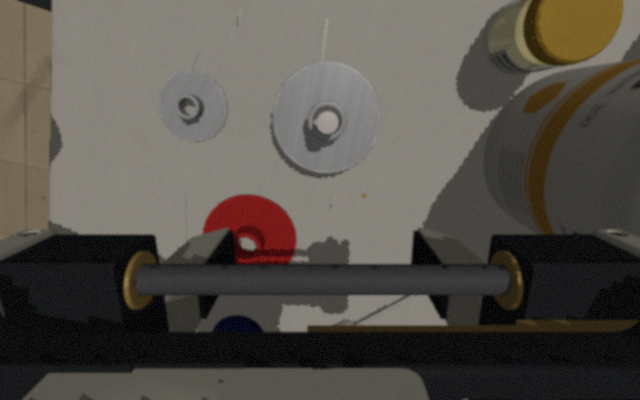

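```bash
python3 - <<'E'
from h import *
np.set_printoptions(precision=2,suppress=True)
o=dict(tool_pos=[574.818,-245.19,171.326],tcp_rot=[3.14159,-.0003,.22927])
u=lambda x:220+(x+.5)/3-.5
v=lambda x:20+(x+.5)/3-.5
print("plate",circ("wrist",u(155),u(481),v(123),v(461),50,21,o,[563,-189]))
print("plate",circ("wrist",u(155),u(481),v(123),v(461),50,21,o,[563,-189,0]))
print("knob",back("wrist",u(322),v(306),70,o))
for z in (120,140,160,180,200): print(z,back("top",355,110,z),back("scene",380,130,z))
plan([563.5,-189.5,47],0.229)
E
```

```text
plate (array([ 564.04, -188.15]), array([-0.85,  0.85, -0.19,  0.31]))
plate (array([ 564.08, -188.18,   -3.06]), array([-0.31,  0.31,  0.29, -0.32]))
knob [ 564.43 -187.24   70.  ]
120 [ 832.2 -173.1  120. ] [ 883.24 -143.31  120.  ]
140 [ 824.7  -172.06  140.  ] [ 862.29 -149.68  140.  ]
160 [ 817.19 -171.03  160.  ] [ 841.33 -156.04  160.  ]
180 [ 809.69 -169.99  180.  ] [ 820.38 -162.4   180.  ]
200 [ 802.18 -168.96  200.  ] [ 799.42 -168.76  200.  ]
t 10.45 pos [ 574.8 -245.2  171.3] rot [-3.14 -0.    0.23] F [-0.7  1.1 -0.2] grip 91.8
shift [ 0.01 -0.28  0.62] turn [-0. -0.  0.]
```

```bash
python3 - <<'E'
from h import *
plan([564,-188.8,47.5],0.229)
E
```

```text
t 10.45 pos [ 574.8 -245.2  171.3] rot [-3.1416e+00 -2.0000e-04  2.2920e-01] F [-0.7  1.1 -0.2] grip 91.8
shift [ 0.0114 -0.2869  0.6191] turn [-0.     -0.0003  0.0003]
```

```bash
python3 -m inch '[[[0.003,-0.06,0,0,0,0,-1],[0.006,-0.15,0.03,0,0,0,-1],[0.01,-0.24,0.08,0,0,0,-1],[0.011,-0.28,0.15,0,0,0,-1],[0.011,-0.287,0.24,0,0,0,-1],[0.011,-0.287,0.33,0,0,0,-1],[0.011,-0.287,0.41,0,0,0,-1],[0.011,-0.287,0.47,0,0,0,-1],[0.011,-0.287,0.5,0,0,0,-1],[0.011,-0.287,0.5,0,0,0,-1]]]'; python3 - <<'E'
from h import *
import cv2
plan([564,-188.8,47.5],0.229)
p=bot.capture("scene")[:,:,::-1]
cv2.imwrite('pics/s6.png',cv2.resize(p[150:290,260:440],None,fx=4,fy=4,interpolation=cv2.INTER_CUBIC))
E
```

```text
time: 11.7
tool_pos: [563.8, -189.2, 70.9]
tcp_rot: [-3.141, 0.0, 0.229]
contact_force: [-0.5, 0.4, 0.2]
grip_width: 91.8
t 11.7 pos [ 563.8 -189.2   70.9] rot [-3.1413e+00  2.0000e-04  2.2870e-01] F [-0.5  0.4  0.2] grip 91.8
shift [ 0.0014 -0.0017  0.1168] turn [-0.0004  0.0003 -0.0004]
```

View pics/s6.png

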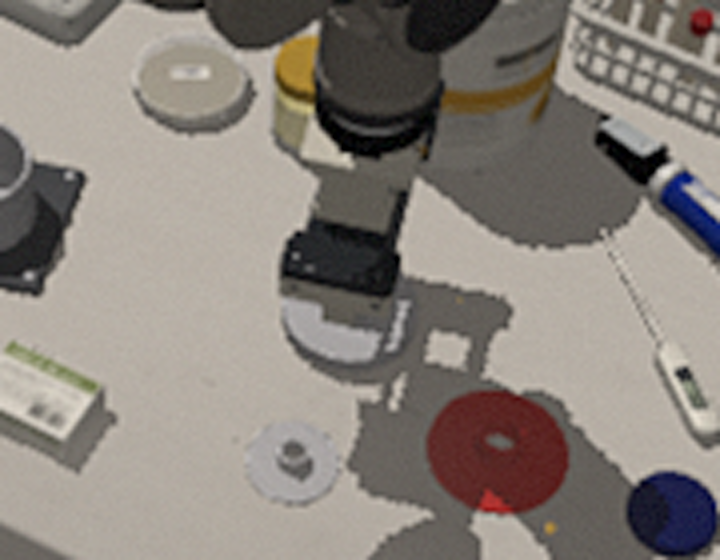

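The gripper sits square over the grey lid pair and clear of its neighbours. Next I'll descend and close on the knob.

```bash
python3 -m inch '[[[0,0,0.04,0,0,0,-1],[0,0,0.08,0,0,0,-1],[0,-0.001,0.11,0,0,0,-1],[0,-0.001,0.116,0,0,0,-1],[0,-0.001,0.116,0,0,0,-1],[0,-0.001,0.116,0,0,0,0],[0,-0.001,0.116,0,0,0,0.5],[0,-0.001,0.116,0,0,0,1],[0,-0.001,0.116,0,0,0,1],[0,-0.001,0.116,0,0,0,1]]]'; python3 -m inch '[[[0,0,0,0,0,0,1],[0,0,0,0,0,0,1],[0,0,0,0,0,0,1],[0,0,0,0,0,0,1],[0,0,-0.02,0,0,0,1],[0,0,-0.04,0,0,0,1],[0,0,-0.06,0,0,0,1],[0,0,-0.08,0,0,0,1],[0,0,-0.1,0,0,0,1],[0,0,-0.1,0,0,0,1]]]';python3 - <<'E'
from h import *
import cv2
plan([564,-188.8,47.5],0.229)
o=bot.get_obs(); print(o["tool_pos"],o["tcp_rot"])
p=bot.capture("scene")[:,:,::-1]
cv2.imwrite('pics/s7.png',cv2.resize(p[150:290,260:440],None,fx=4,fy=4,interpolation=cv2.INTER_CUBIC))
p=bot.capture("wrist")[:,:,::-1]
cv2.imwrite('pics/w7.png',p)
E
```

```text
time: 13.0
tool_pos: [563.8, -188.9, 47.9]
tcp_rot: [-3.142, -0.0, 0.229]
contact_force: [0.7, 0.2, 0.8]
grip_width: 46.4
time: 14.25
tool_pos: [564.0, -189.1, 68.3]
tcp_rot: [3.141, -0.001, 0.229]
contact_force: [-0.1, 0.5, -2.8]
grip_width: 17.0
t 14.25 pos [ 564.  -189.1   68.3] rot [ 3.1412e+00 -6.0000e-04  2.2880e-01] F [-0.1  0.5 -2.8] grip 17.0
shift [ 1.000e-04 -1.400e-03  1.041e-01] turn [ 0.0005 -0.0008 -0.0003]
[ 564.02404934 -189.07141044   68.32443203] [ 3.14120204e+00 -6.42954494e-04  2.28781690e-01]
```

View pics/s7.png

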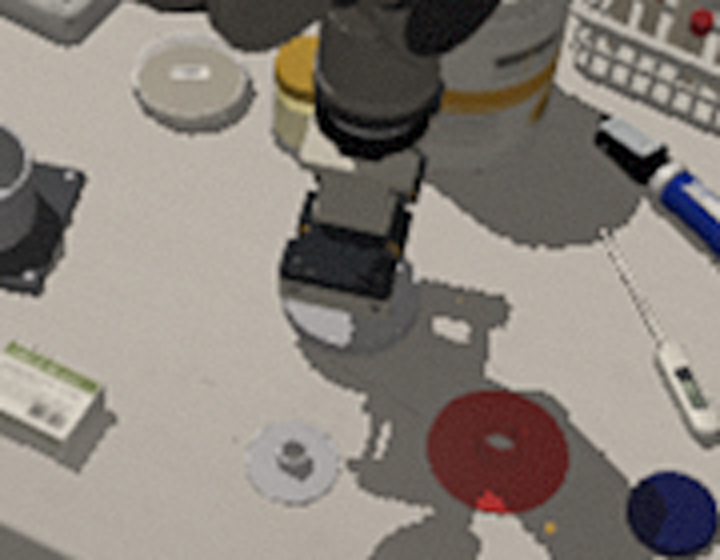

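View pics/w7.png

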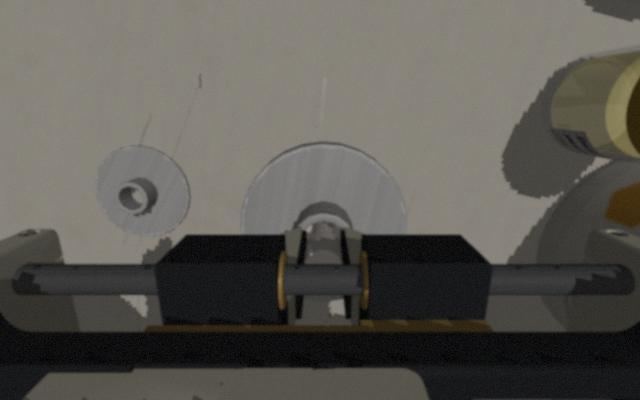

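```bash
python3 - <<'E'
import cv2
p=cv2.imread('pics/w7.png');cv2.imwrite('pics/w7z.png',cv2.resize(p[130:250,225:425],None,fx=4,fy=4,interpolation=cv2.INTER_CUBIC))
E
```

View pics/w7z.png

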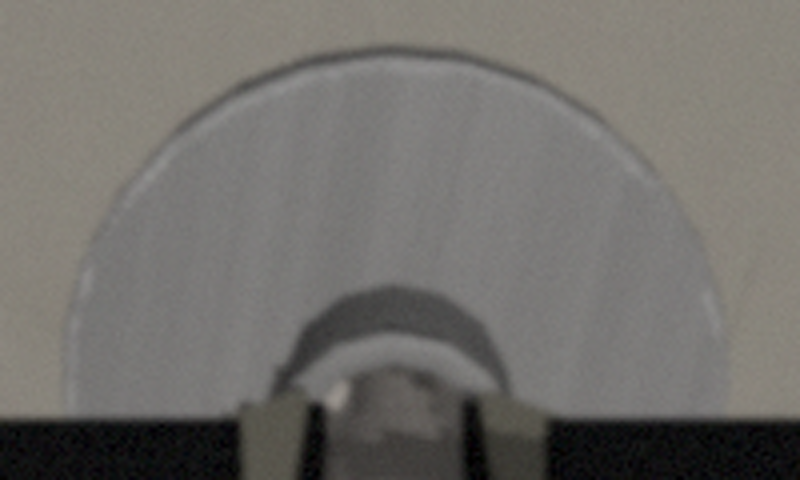

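```bash
python3 -m inch '[[[0,0,-0.04,0,0,0,1],[0,0,-0.12,0,0,0,1],[0,-0.02,-0.22,0,0,0,1],[0,-0.06,-0.32,0,0,0,1],[0,-0.12,-0.41,0,0,0,1],[0,-0.2,-0.49,0,0,0,1],[0,-0.29,-0.55,0,0,0,1],[0,-0.37,-0.59,0,0,0,1],[0,-0.42,-0.61,0,0,0,1],[0,-0.44,-0.61,0,0,0,1]]]';python3 - <<'E'
from h import *
plan([515.8,99.6,190],0.229)
E
```

```text
time: 15.6
tool_pos: [543.7, -102.5, 189.9]
tcp_rot: [-3.142, -0.0, 0.23]
contact_force: [-0.3, -0.4, -3.4]
grip_width: 17.2
t 15.6 pos [ 543.7 -102.5  189.9] rot [-3.1416 -0.      0.2296] F [-0.3 -0.4 -3.4] grip 17.2
shift [ 9.4000e-02 -1.0159e+00 -3.0000e-04] turn [-0.     -0.      0.0008]
```

```bash
python3 -m inch '[[[0.005,-0.05,0,0,0,0,1],[0.015,-0.15,0,0,0,0,1],[0.03,-0.28,0,0,0,0,1],[0.04,-0.42,0,0,0,0,1],[0.05,-0.56,0,0,0,0,1],[0.06,-0.69,0,0,0,0,1],[0.07,-0.79,0,0,0,0,1],[0.08,-0.86,0,0,0,0,1],[0.085,-0.9,0,0,0,0,1],[0.085,-0.9,0,0,0,0,1]]]';python3 - <<'E'
from h import *
plan([515.8,99.6,190],0.229)
plan([515.8,99.6,130],0.229)
E
```

```text
time: 16.85
tool_pos: [519.6, 76.2, 189.9]
tcp_rot: [3.142, -0.0, 0.229]
contact_force: [1.3, 0.8, -3.3]
grip_width: 17.1
t 16.85 pos [519.6  76.2 189.9] rot [ 3.1415 -0.      0.2293] F [ 1.3  0.8 -3.3] grip 17.1
shift [ 0.0083 -0.1183 -0.0006] turn [ 0.0001 -0.      0.0004]
t 16.85 pos [519.6  76.2 189.9] rot [ 3.1415 -0.      0.2293] F [ 1.3  0.8 -3.3] grip 17.1
shift [ 0.0083 -0.1183  0.2994] turn [ 0.0001 -0.      0.0004]
```

```bash
python3 -m inch '[[[0.002,-0.03,0,0,0,0,1],[0.005,-0.07,0,0,0,0,1],[0.008,-0.1,0,0,0,0,1],[0.008,-0.115,0,0,0,0,1],[0.008,-0.118,0.04,0,0,0,1],[0.008,-0.118,0.1,0,0,0,1],[0.008,-0.118,0.17,0,0,0,1],[0.008,-0.118,0.23,0,0,0,1],[0.008,-0.118,0.27,0,0,0,1],[0.008,-0.118,0.28,0,0,0,1]]]';python3 - <<'E'
from h import *
import cv2
plan([515.8,99.6,101.5],0.229)
a=bot.capture("scene")[:,:,::-1]; b=bot.capture("top")[:,:,::-1]
A=cv2.resize(a[130:240,190:310],None,fx=4,fy=4,interpolation=cv2.INTER_CUBIC)
cv2.imwrite('pics/s8.png',A)
plan([515.8,99.6,101.5],0.229)
E
```

```text
time: 18.1
tool_pos: [515.6, 99.2, 133.2]
tcp_rot: [-3.141, 0.001, 0.229]
contact_force: [-0.2, -1.0, -2.9]
grip_width: 17.0
t 18.1 pos [515.6  99.2 133.2] rot [-3.1413e+00  9.0000e-04  2.2870e-01] F [-0.2 -1.  -2.9] grip 17.0
shift [ 0.0016 -0.0018  0.1587] turn [-0.0003  0.0012 -0.0004]
t 18.2 pos [515.9  99.2 133.9] rot [-3.1415e+00 -1.0000e-04  2.2880e-01] F [ 0.8 -0.  -2.7] grip 17.1
shift [-0.     -0.0018  0.1619] turn [-0.0001 -0.0001 -0.0003]
```

View pics/s8.png

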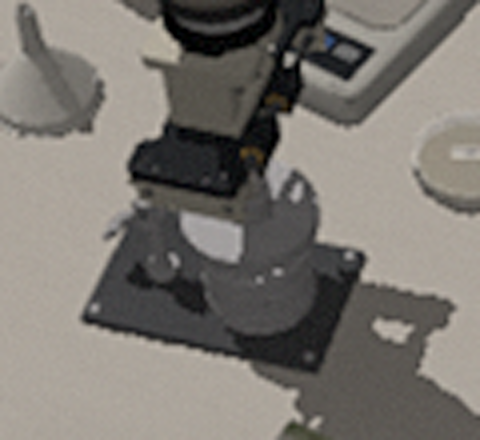

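The lids hang over the mouth, 1 mm or less off by the measurements. I'll lower slowly.

```bash
python3 -m inch '[[[0,-0.001,0.02,0,0,0,1],[0,-0.001,0.04,0,0,0,1],[0,-0.001,0.06,0,0,0,1],[0,-0.001,0.075,0,0,0,1],[0,-0.001,0.09,0,0,0,1],[0,-0.001,0.105,0,0,0,1],[0,-0.001,0.12,0,0,0,1],[0,-0.001,0.13,0,0,0,1],[0,-0.001,0.14,0,0,0,1],[0,-0.001,0.145,0,0,0,1]]]';python3 - <<'E'
from h import *
plan([515.8,99.6,101.5],0.229)
E
```

```text
time: 19.45
tool_pos: [515.7, 99.4, 104.8]
tcp_rot: [-3.142, 0.0, 0.229]
contact_force: [-0.2, 0.4, -2.3]
grip_width: 17.2
t 19.45 pos [515.7  99.4 104.8] rot [-3.1415  0.      0.2288] F [-0.2  0.4 -2.3] grip 17.2
shift [ 0.0005 -0.0008  0.0165] turn [-0.0001  0.     -0.0003]
```

Plug is 10+ mm in with no side load. I'll lower the last few millimetres until the weight comes off.

```bash
python3 -m inch '[[[0,0,0.002,0,0,0,1],[0,0,0.004,0,0,0,1],[0,0,0.006,0,0,0,1],[0,0,0.008,0,0,0,1],[0,0,0.01,0,0,0,1],[0,0,0.012,0,0,0,1],[0,0,0.013,0,0,0,1],[0,0,0.014,0,0,0,1],[0,0,0.015,0,0,0,1],[0,0,0.015,0,0,0,1]]]';python3 - <<'E'
from h import *
plan([515.8,99.6,101.5],0.229)
E
```

```text
time: 20.7
tool_pos: [515.8, 99.4, 101.9]
tcp_rot: [-3.142, -0.0, 0.229]
contact_force: [-0.2, -0.7, -3.2]
grip_width: 17.2
t 20.7 pos [515.8  99.4 101.9] rot [-3.1415e+00 -1.0000e-04  2.2880e-01] F [-0.2 -0.7 -3.2] grip 17.2
shift [ 0.0003 -0.0008  0.0022] turn [-0.0001 -0.0001 -0.0002]
```

```bash
python3 -m inch '[[[0,0,0.001,0,0,0,1],[0,0,0.002,0,0,0,1],[0,0,0.003,0,0,0,1],[0,0,0.004,0,0,0,1],[0,0,0.005,0,0,0,1],[0,0,0.006,0,0,0,1],[0,0,0.007,0,0,0,1],[0,0,0.008,0,0,0,1],[0,0,0.008,0,0,0,1],[0,0,0.008,0,0,0,1]]]';python3 - <<'E'
from h import *
plan([515.8,99.6,101.5],0.229)
E
```

```text
time: 21.95
tool_pos: [516.0, 99.5, 101.6]
tcp_rot: [3.141, -0.001, 0.229]
contact_force: [-3.2, 0.8, 10.5]
grip_width: 17.1
t 21.95 pos [516.   99.5 101.6] rot [ 3.1415e+00 -1.4000e-03  2.2890e-01] F [-3.2  0.8 10.5] grip 17.1
shift [-0.0011 -0.0006  0.0005] turn [ 0.0002 -0.0018 -0.0001]
```

Contact came at TCP z = 101.6, exactly the expected home height. I'll ease the press and open.

```bash
python3 -m inch '[[[0,0,-0.002,0,0,0,1],[0,0,-0.003,0,0,0,1],[0,0,-0.003,0,0,0,0],[0,0,-0.003,0,0,0,0],[0,0,-0.003,0,0,0,-0.3],[0,0,-0.003,0,0,0,-0.3],[0,0,-0.003,0,0,0,-0.3],[0,0,-0.003,0,0,0,-0.3],[0,0,-0.003,0,0,0,-0.3],[0,0,-0.003,0,0,0,-0.3]]]';python3 - <<'E'
from h import *
import cv2
plan([515.8,99.6,79],0.229)
a=bot.capture("scene")[:,:,::-1]
cv2.imwrite('pics/s9.png',cv2.resize(a[130:240,190:310],None,fx=4,fy=4,interpolation=cv2.INTER_CUBIC))
a=bot.capture("wrist")[:,:,::-1]
cv2.imwrite('pics/w9.png',a)
plan([515.8,99.6,79],0.229)
E
```

```text
time: 23.2
tool_pos: [515.8, 99.4, 100.9]
tcp_rot: [-3.142, -0.0, 0.229]
contact_force: [-0.0, -0.4, 0.2]
grip_width: 59.7
t 23.2 pos [515.8  99.4 100.9] rot [-3.1415e+00 -1.0000e-04  2.2880e-01] F [-0.  -0.4  0.2] grip 59.7
shift [ 0.0004 -0.0007  0.1097] turn [-0.0001 -0.0001 -0.0002]
t 23.3 pos [515.7  99.4 100.9] rot [-3.1415 -0.      0.2288] F [ 0.4 -0.1 -0.2] grip 60.0
shift [ 0.0005 -0.0007  0.1096] turn [-0.0001 -0.0001 -0.0002]
```

View pics/s9.png

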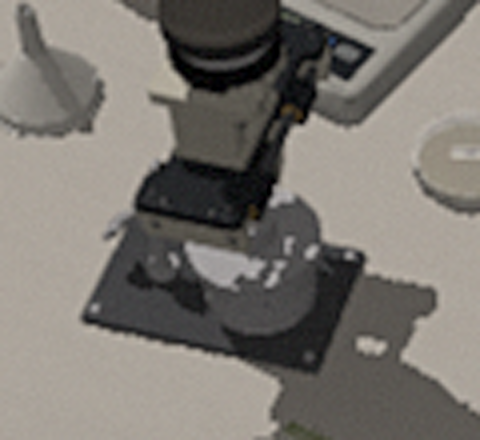

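View pics/w9.png

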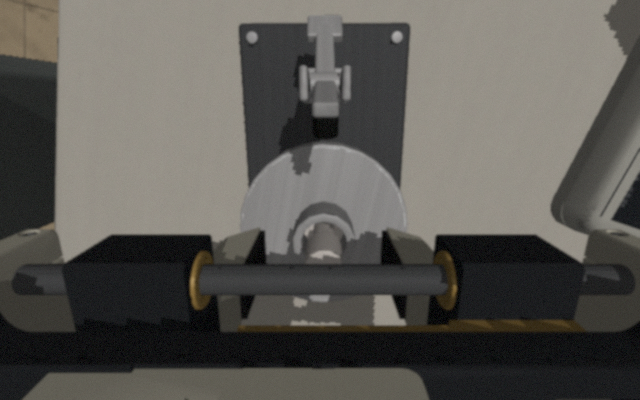

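Inner lid is home, knob is free, and the wrist view shows the lever finger up at about (325,110), clear of the hood. Next is the collar.

```bash
python3 -m inch '[[[0,0,0.02,0,0,0,-0.3],[0,0,0.04,0,0,0,-0.3],[0,0,0.06,0,0,0,-0.3],[0,0,0.08,0,0,0,-0.3],[0,0,0.1,0,0,0,-0.3],[0,0,0.112,0,0,0,-0.3],[0,0,0.116,0,0,0,-0.3],[0,0,0.116,0,0,0,-0.3],[0,0,0.116,0,0,0,-0.3],[0,0,0.116,0,0,0,-0.3]]]';python3 - <<'E'
from h import *
plan([515.8,99.6,77.5],0.229)
E
```

```text
time: 24.55
tool_pos: [515.8, 99.4, 77.9]
tcp_rot: [-3.142, -0.0, 0.229]
contact_force: [0.4, 0.2, 0.0]
grip_width: 59.7
t 24.55 pos [515.8  99.4  77.9] rot [-3.1416e+00 -3.0000e-04  2.2890e-01] F [0.4 0.2 0. ] grip 59.7
shift [ 0.0001 -0.0008  0.0018] turn [-0.     -0.0004 -0.0002]
```

```bash
python3 -m inch '[[[0,0,0,0,0,0,0],[0,0,0,0,0,0,0.1],[0,0,0,0,0,0,0.2],[0,0,0,0,0,0,0.3],[0,0,0,0,0,0,0.6],[0,0,0,0,0,0,1],[0,0,0,0,0,0,1],[0,0,0,0,0,0,1],[0,0,0,0,0,0,1],[0,0,0,0,0,0,1]]]';python3 - <<'E'
from h import *
plan([515.8,99.6,77.5],0.229)
E
```

```text
time: 25.8
tool_pos: [515.8, 99.4, 77.7]
tcp_rot: [-3.142, -0.0, 0.229]
contact_force: [0.3, -0.4, -1.0]
grip_width: 33.2
t 25.8 pos [515.8  99.4  77.7] rot [-3.1415e+00 -1.0000e-04  2.2880e-01] F [ 0.3 -0.4 -1. ] grip 33.2
shift [ 0.0004 -0.0007  0.0011] turn [-0.0001 -0.0001 -0.0002]
```

```bash
python3 -m inch '[[[0,0,0,0,0,0,1],[0,0,-0.002,0,0,0,1],[0,0,-0.005,0,0,0,1],[0,0,-0.008,0,0,0,1],[0,0,-0.012,0,0,0,1],[0,0,-0.016,0,0,0,1],[0,0,-0.02,0,0,0,1],[0,0,-0.024,0,0,0,1],[0,0,-0.025,0,0,0,1],[0,0,-0.025,0,0,0,1]]]';python3 - <<'E'
from h import *
import cv2
F=[]
plan([515.8,99.6,77.5],0.229)
a=bot.capture("scene")[:,:,::-1]
cv2.imwrite('pics/s10.png',cv2.resize(a[130:240,190:310],None,fx=4,fy=4,interpolation=cv2.INTER_CUBIC))
plan([515.8,99.6,155],0.229)
E
```

```text
time: 27.05
tool_pos: [515.7, 99.5, 82.7]
tcp_rot: [-3.142, -0.0, 0.229]
contact_force: [-0.7, 0.7, -1.4]
grip_width: 33.1
t 27.05 pos [515.7  99.5  82.7] rot [-3.1415 -0.      0.2288] F [-0.7  0.7 -1.4] grip 33.1
shift [ 0.0006 -0.0006  0.0261] turn [-0.0001 -0.     -0.0002]
t 27.1 pos [515.7  99.4  82.7] rot [-3.1415 -0.      0.2288] F [ 0.4  1.3 -1.2] grip 33.2
shift [ 0.0005 -0.0008 -0.3614] turn [-0.0001 -0.     -0.0002]
```

View pics/s10.png

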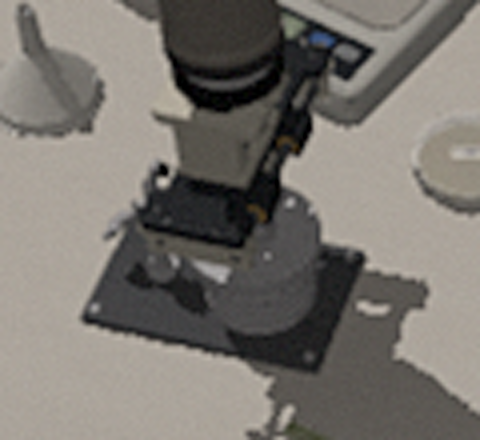

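```bash
python3 -m inch '[[[0,0,-0.01,0,0,0,1],[0,0,-0.03,0,0,0,1],[0,0,-0.07,0,0,0,1],[0,0,-0.12,0,0,0,1],[0,0,-0.18,0,0,0,1],[0,0,-0.25,0,0,0,1],[0,0,-0.32,0,0,0,1],[0,0,-0.37,0,0,0,1],[0,0,-0.4,0,0,0,1],[0,0,-0.41,0,0,0,1]]]'; python3 -m inch '[[[0,0,0,0,0,0,1],[0,0,0,0,0,0,1],[0,0,0,0,0,0,1],[0,0,0,0,0,0,1],[0,0,0,0,0,0,1],[0,0,0,0,0,0,1],[0,0,0,0,0,0,1],[0,0,0,0,0,0,1],[0,0,0,0,0,0,1],[0,0,0,0,0,0,1]]]'; python3 - <<'E'
from h import *
import cv2
plan([515.8,99.6,77.5],0.229)
a=bot.capture("scene")[:,:,::-1]
cv2.imwrite('pics/s11.png',cv2.resize(a[130:240,190:310],None,fx=5,fy=5,interpolation=cv2.INTER_CUBIC))
cv2.imwrite('pics/s11f.png',a)
cv2.imwrite('pics/w11.png',bot.capture("wrist")[:,:,::-1])
E
```

```text
time: 28.35
tool_pos: [515.8, 99.4, 165.0]
tcp_rot: [-3.142, -0.0, 0.229]
contact_force: [0.5, -0.3, -0.7]
grip_width: 33.3
time: 29.6
tool_pos: [515.7, 99.4, 164.7]
tcp_rot: [-3.142, -0.0, 0.229]
contact_force: [0.1, 0.2, -1.1]
grip_width: 33.1
t 29.6 pos [515.7  99.4 164.7] rot [-3.1415e+00 -1.0000e-04  2.2890e-01] F [ 0.1  0.2 -1.1] grip 33.1
shift [ 0.0005 -0.0007  0.4362] turn [-0.0001 -0.0001 -0.0002]
```

View pics/s11.png

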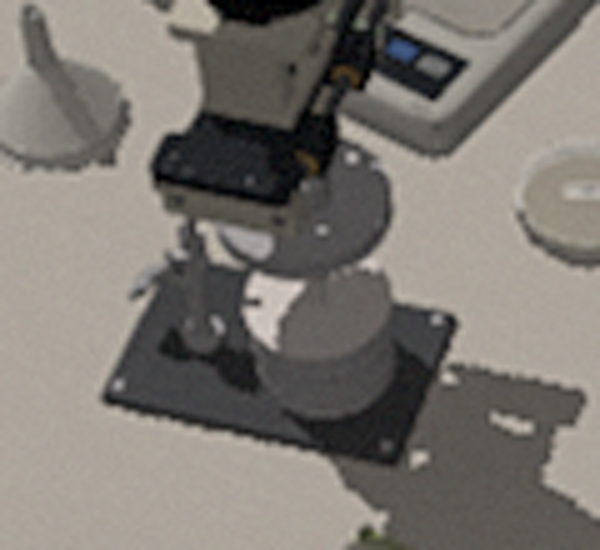

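View pics/w11.png

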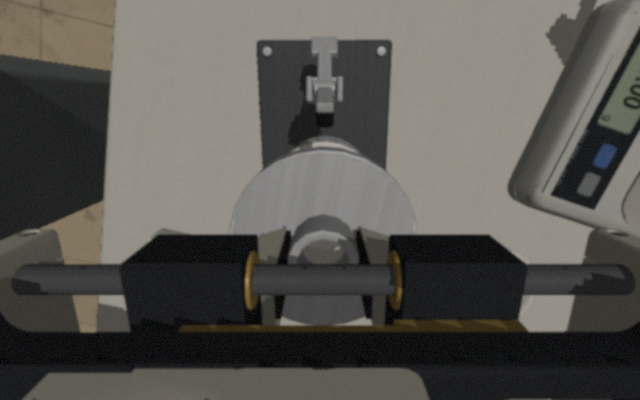

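View pics/s11f.png

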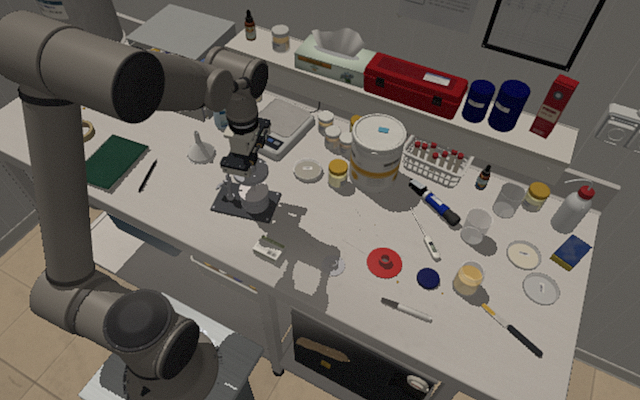

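The pictures show the white inner lid flat on the canister rim (crop about (320,310)) and the hood held level above it at (310,205). The lever is still up at (190,240), and the bystanders are where they were. I'll hand it in.

```bash
python3 -c "
from plant import bot
print(bot.close_job())
o=bot.get_obs();print(o['time'],o['grip_width'],o['contact_force'])"
```

```text
the job is handed in; nothing more can be done
None
the job is handed in; nothing more can be done
```

The job is handed in after about 30 s on the robot's clock; the system reports no verdict, so the outcome below rests on my own last checks.

- **Lever:** I pressed the tail down until the lever stood at about 1.27 rad, judged from the scene picture. It was still up in the last pictures.
- **Seating the lids:** I carried the nested pair by the knob to the canister and lowered it to contact at the expected home height, with the tool at z = 101.6 mm. Then I let go of the knob. The mouth position came from three cameras that agreed to about 3 mm, and the plug went in without any noticeable side load.
- **Lifting the outer lid:** I took it by the collar at an opening of 33 mm and lifted it. The load was about 1.1–1.4 N, which fits the outer lid alone.
- **Final state:** The hood is held still and looks level, with its plate about 91 mm above the rim and 35 mm above the knob. The inner lid is on the rim, and the bystanders look unmoved in the full scene picture.

No check failed. The inner lid's final position and tilt were judged only by eye and from the contact height, not measured again.

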